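# Move a gasketed cover plate to the setting stand with a spatula

## Robot

A 6-joint arm with a two-finger parallel gripper is mounted at the origin on the work surface. World frame = base frame: x ahead of the robot, y to its left, z up, the work surface at z = 0. Lengths are in m, angles in rad, forces in N, time in s.
With the tool pointing down it reaches from about 0.4 to 0.825 m from the base axis. Payload 7 kg.
Tool frame: the origin (TCP) lies on the centre line of the jaws, within the pads' length; the fingertips stand 22 mm ahead of it and the grasp point (between the pads) lies 3 mm ahead of it; z points along the fingers, y is the line along which they close (so a half turn about z gives the same grasp; the last joint's range is limited). The gripper opens to 88 mm and grips with 3 to 60 N. Pads are 19 mm wide; open, the fingers measure 130 mm over their backs; the gripper's body (78 mm by 193 mm) begins 47 mm behind the grasp point.
Start: joints at [-0.831, 0.359, 0.012, 0, -1.224, -0.288], TCP at [0.295, -0.607, 0.249] pointing down, gripper open.
Joint ranges: [-3.07, 3.07], [-1.43, 2.12], [-1.02, 1.25], [-3.03, 1.67], [-3.05, -0], [-3.03, 3.03]. Speed limits (rad/s): [2.39, 2.39, 3.01, 3.14, 3.14, 3.14].

## Interface

Orientations are given as [roll, pitch, yaw] about the fixed x, y, z axes, in that order (R = Rz(yaw) Ry(pitch) Rx(roll)).
In Python, from station import arm gives the robot as it stands.
- The arm moves only by the tool arm_command, never from a script. Its argument "series" is one flat list of numbers, 7 for each row, row after row: the turn, a rotation vector about the tool's x, y, z each as a share of 90 degrees, from -1 to 1, then the shift along the tool's x, y, z each as a share of 0.1 m, from -1 to 1, then the opening, from 0 (shut) to 1 (fully open). A call has 1 to 8 rows; each row is the pose to reach, as a shift and turn from the pose commanded when the call began, along the tool's axes at that moment; what a row does not reach only later rows make up. A row lasts 1/8 s, in which the tool goes at most 62.5 mm and 10.7 degrees, less where a joint would pass 70% of its speed; a pose out of reach is approached as far as the arm can. A call with a number of a shift or a turn outside -1 to 1 is refused whole. A call with a gripper value outside its range is refused whole. The fingers move at their own pace and stop on an object; "force" is the grip in N (left out, the last holds). Time passes only in rows, so rows that repeat a pose let the fingers close. It gives the time, the measured TCP pose, the force, the opening and the grip force at its end, in the units of the state.
- arm.get_state(): the state, without advancing time (a new reading comes with each control period).
- arm.grab_frame(name): name is "side" or "top" or "wrist"; returns the picture (420x560x3 uint8, blue, green, red); there is no depth.
- arm.camera_model(name): a dict with "fovy" (degrees; the focal length in pixels is half the picture's height over the tangent of half this angle, whatever the lens; pixels are square), "cx", "cy" (the principal point, pixels), "pose" (4x4, takes a point from camera to world coordinates). Camera axes: x right, y down, z forward; pixel columns grow to the right and rows downward; lengths in m; the calibration is good to about 2 mm. A picture is of the moment at which its call begins: read the wrist's pose just before it. camera_model takes no time and is no camera call; for the wrist camera it gives the pose at the moment of the call.
- arm.job_done(): hands the job in; it is judged then, once.
The state is a dict: "t": time; "q": joint angles; "qd": joint speeds; "joint_efforts": joint torques, N m; "eef_pos": TCP position; "ee_rot": TCP orientation; "force": force on the tool from outside, world axes, zero at the start; "moment": the same for the moment, N m; "width": finger opening in m; "gripper_force": force on a finger pad.
Only numpy, scipy, OpenCV 4.12 (cv2) and the standard library are available. Lean on these libraries where they do the work, as an engineer would, in place of code of your own. Each camera call takes 0.05 s, during which the arm holds its last target. There are 200 camera calls.

## Task

The aluminium cover plate on the low wooden battens has a fresh bead of sealant on it: take the spatula from its sloping cradle, slide the blade under the plate between the battens, lift the plate and set it down level on the steel stand, centred and square on both rails. Keep the plate level and never touch it with the gripper. Then draw the spatula out and lay it with its blade flat on the bench, and leave the other things where they are.

Things in the scene. Friction and masses are not known exactly. Their poses are not given: they have to be found in the camera images.
- spatula: Steel spatula, black handle, standing upright in the cradle at the start. Origin: middle of the grip; z up the handle, x the side the blade points to. Grip 24 (x) by 22 mm (y), from 38 below to 34 above the origin; below it a 10 mm round neck. Blade 135 long, 64 wide, 3 mm thick, running along (0.866, 0, -0.5) from heel to tip: with the blade level the handle leans 30 deg back from vertical
- spatula_tip (a point): middle of the spatula blade's front edge, on the underside: at (113, 0, -154) mm in the spatula's frame. With the blade level it is 175 mm ahead of the grip's middle and 77 mm below it
- spatula_heel (a point): middle of the spatula blade's rear edge, on the underside: at (-4, 0, -87) mm in the spatula's frame. With the blade level it is 40 mm ahead of the grip's middle and 77 mm below it; the neck rises from here
- plate: Bare aluminium cover plate, 110 mm (x) by 130 mm (y), 5 mm thick, with a black rectangular bead of sealant on its upper face and four small bolt holes. Origin: centre of its underside. About 0.2 kg. At the start it lies on the battens with its long side across them
- battens: Fixed low rack where the plate lies at the start: two light wooden battens along x on a plywood base. Origin: centre of the underside, on the bench. Base 130 (x) by 140 (y) by 6 mm; the battens are 130 mm long, 12 mm wide, centred at y = +-52 mm (92 mm clear between them), their tops 30 mm above the bench. Open at both ends
- stand: Fixed steel stand, the plate's destination: two dark steel rails along x on a steel base. Origin: centre of the underside, on the bench. Base 130 (x) by 140 (y) by 5 mm; the rails are 130 mm long, 12 mm wide, centred at y = +-52 mm (92 mm clear between them), their tops 50 mm above the bench. Open at both ends
- cradle: Fixed wooden cradle for the spatula: a board 80 mm wide that slopes down 30 degrees towards +x, with a low lip at its foot and 7 mm cheeks at its sides. Foot 130 by 90 mm, top about 78 mm above the bench. Origin: centre of the underside, on the bench
- tin: bystander: red tin, 72 mm across, 60 mm tall, standing. Origin: centre of its underside
- bearing: bystander: steel ring, 52 mm across, 16 mm high. Origin: centre of its underside
- screwdriver: bystander: screwdriver with an orange handle, lying along its x. Origin: under its middle
Mind the look-alikes: they are no part of the job. Of the things that look like the battens, the middle-sized one is meant. Of the things that look like the stand, the larger one is meant.

How it is judged:
By the outcome, as a careful person would: the job done as asked, in the order asked, and still so for the second after the job is handed in, with the robot touching nothing.
It also fails if it takes over 59 s, if anything falls off the work surface, if the arm or the gripper's body presses on something with over 40 N, if the wrist force passes 120 N, or if a joint passes its speed limit or range.

## Working session

There is one attempt and no reset: what is moved stays moved. The work goes in short steps, Python scripts to look and compute and a tool call to move; the robot and the scene stay as the last step left them, time stands still between calls to the robot, and variables do not carry over. Pictures are saved under pics/ and viewed, at most 10 in all, crops included, and the job is handed in when it is done.

Besides the shell and the picture viewer there is one more tool, called after "Call:" as name(argument=value, ...) on one line, values as JSON. arm_command: Moves the arm, as the interface text tells. Its arguments: {"type":"object","properties":{"series":{"type":"array"},"force":{"type":"number"}},"required":["series"]}

```bash
ls; mkdir -p pics
python3 - <<'E'
from station import arm
import cv2,numpy as np
for n in("side","top","wrist"):
    m=arm.camera_model(n);print(n,m['fovy'],m['cx'],m['cy'],np.round(m['pose'],4).tolist())
    cv2.imwrite(f"pics/{n}0.png",arm.grab_frame(n))
s=arm.get_state();print(s)
E
```

```text
pics
side 45.91236148949016 288.57161109100906 205.5061707676463 [[-0.9284, -0.1894, 0.3197, 0.1735], [-0.3713, 0.5116, -0.7749, 0.8525], [-0.0168, -0.8381, -0.5453, 0.7349], [0.0, 0.0, 0.0, 1.0]]
top 55.165893192297986 278.7331203825846 215.81422785826248 [[0.0, -0.9883, 0.1524, 0.4002], [-0.9999, -0.0022, -0.0145, 0.0208], [0.0147, -0.1523, -0.9882, 1.0785], [0.0, 0.0, 0.0, 1.0]]
wrist 69.33757633244764 280.6631180332054 213.3325061049174 [[-0.4361, 0.8649, 0.2484, 0.2272], [0.8999, 0.419, 0.1209, -0.6391], [0.0005, 0.2763, -0.9611, 0.3846], [0.0, 0.0, 0.0, 1.0]]
{'t': 0.15, 'q': array([-8.30886317e-01,  3.59201961e-01,  1.12632002e-02, -2.10422201e-04,
       -1.22410064e+00, -2.88101553e-01]), 'qd': array([ 0.00198757, -0.00095027,  0.00336656,  0.00138261,  0.00041905,
       -0.00148406]), 'joint_efforts': array([-3.67371875e-03, -5.83276892e+01,  2.93290651e+01,  7.00128660e+00,
        8.73307348e-03, -1.11539666e-04]), 'eef_pos': array([ 0.29451714, -0.60698017,  0.24785639]), 'ee_rot': array([ 3.14034460e+00, -1.63539839e-04, -2.68985572e+00]), 'force': array([-0.70192669,  0.45168394, -0.13444901]), 'moment': array([ 0.00706442,  0.02504111, -0.04212376]), 'gripper_force': 0.0, 'width': 0.08776295890918819}
```

View pics/top0.png

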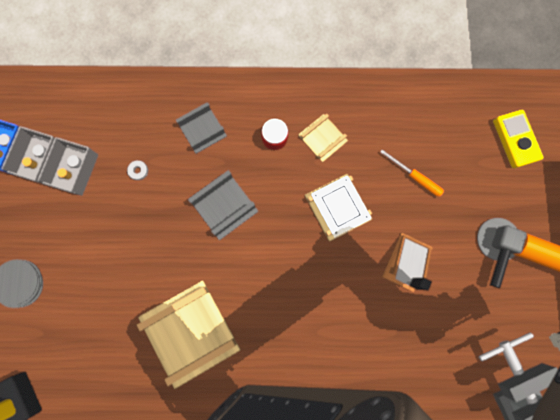

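View pics/side0.png

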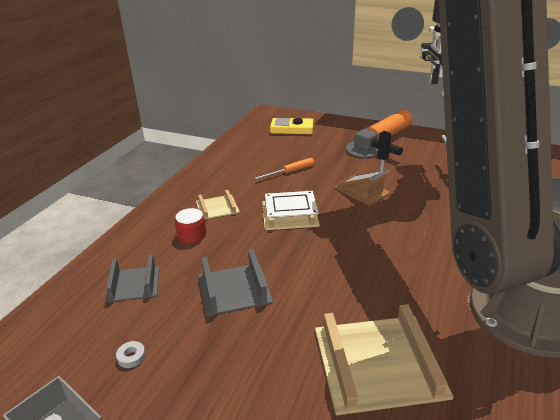

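Candidates (top view): battens-like at (323,137) small, (339,207) middle with the plate, and (188,333) large. The middle one is meant. Stand-like: (201,127) small and (222,205) larger; the larger is meant. The spatula is in the cradle at (410,262), with its black handle at (420,284). Next is a close crop to check.

Run:
```python
import cv2,numpy as np
t=cv2.imread('pics/top0.png');s=cv2.imread('pics/side0.png')
def c(im,x,y,w,h,k=4):return cv2.resize(im[y:y+h,x:x+w],None,fx=k,fy=k,interpolation=cv2.INTER_CUBIC)
a=np.hstack([c(t,180,165,100,75),c(t,295,165,100,75)])
b=np.hstack([c(t,370,225,100,75),c(s,330,120,100,75)])
cv2.imwrite('pics/m1.png',np.vstack([a,b]))
d=np.hstack([c(s,190,240,100,75),c(s,245,170,100,75)])
cv2.imwrite('pics/m2.png',d)
```

```text
(no output)
```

View pics/m1.png

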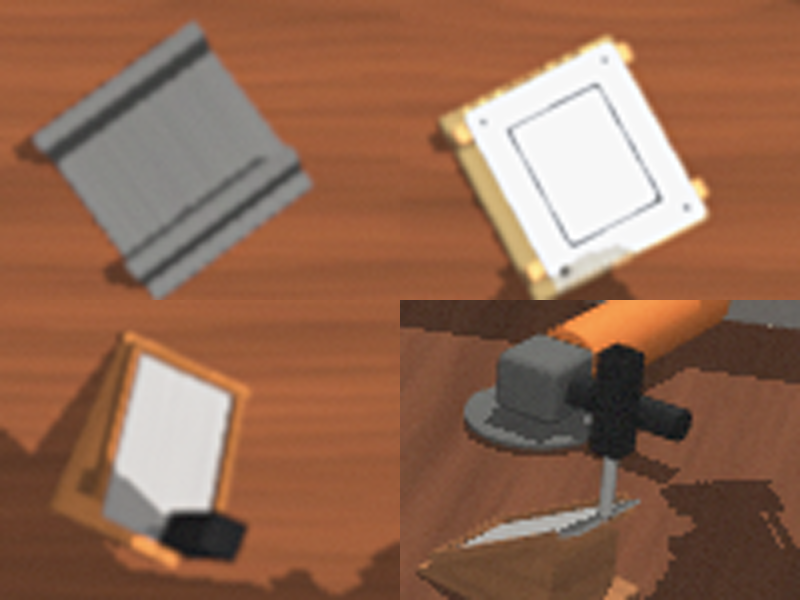

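View pics/m2.png

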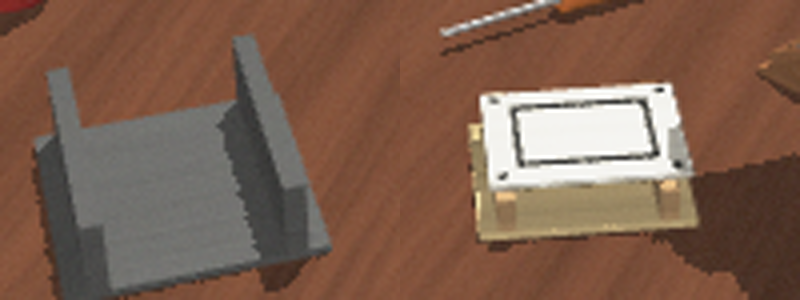

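The crop confirms the choices. The plate lies on the middle rack and its battens run about -64° in yaw. The larger stand runs about -56°. The spatula stands upright in the cradle, heading about -24°. I'll move the wrist camera past all of them to measure.

Call:
arm_command(series=[0,0,0,-0.38,0.38,-0.25,1,0,0,0,-0.76,0.77,-0.5,1,0,0,0,-0.76,0.77,-0.5,1])

```text
t: 0.52
eef_pos: [0.3309, -0.503, 0.3016]
ee_rot: [-3.137, 0.002, -2.687]
force: [-0.3, -0.8, -0.0]
width: 0.0875
gripper_force: 0.0
```

Call:
arm_command(series=[0,0,0,-0.38,0.38,-0.1,1,0,0,0,-0.76,0.77,-0.2,1,0,0,0,-0.76,0.77,-0.2,1])

```text
t: 0.9
eef_pos: [0.3652, -0.4004, 0.3195]
ee_rot: [-3.14, 0.001, -2.687]
force: [-0.8, -0.2, 1.1]
width: 0.0876
gripper_force: 0.0
```

Call:
arm_command(series=[0,0,0,-0.38,0.38,0,1,0,0,0,-0.76,0.77,0,1,0,0,0,-0.76,0.77,0,1,0,0,0,-0.76,0.77,0,1])

```text
t: 1.4
eef_pos: [0.3989, -0.3003, 0.3182]
ee_rot: [3.141, -0.001, -2.689]
force: [-0.9, -0.1, 1.0]
width: 0.0876
gripper_force: 0.0
```

```bash
cat > h.py <<'E'
from station import arm
import cv2,numpy as np,json
from scipy.spatial.transform import Rotation as Ro
def snap(n,tag):
    m=arm.camera_model(n);im=arm.grab_frame(n);cv2.imwrite(f'pics/{tag}.png',im)
    json.dump({k:np.asarray(v).tolist() for k,v in m.items()},open(f'pics/{tag}.json','w'));return im,m
def load(tag):return cv2.imread(f'pics/{tag}.png'),json.load(open(f'pics/{tag}.json'))
def ray(m,px):
    f=210/np.tan(np.radians(m['fovy']/2));P=np.array(m['pose']);px=np.atleast_2d(px)
    d=np.c_[(px[:,0]-m['cx'])/f,(px[:,1]-m['cy'])/f,np.ones(len(px))]@P[:3,:3].T
    return P[:3,3],d/np.linalg.norm(d,axis=1)[:,None]
def plane(m,px,z):
    o,d=ray(m,px);return o+d*((z-o[2])/d[:,2])[:,None]
def tri(views):
    A=np.zeros((3,3));b=np.zeros(3);L=[]
    for m,px in views:
        o,d=ray(m,px);d=d[0];M=np.eye(3)-np.outer(d,d);A+=M;b+=M@o;L.append((M,o))
    x=np.linalg.solve(A,b);return x,[round(1e3*np.linalg.norm(M@(x-o)),1) for M,o in L]
def proj(m,X):
    f=210/np.tan(np.radians(m['fovy']/2));P=np.array(m['pose']);c=(np.atleast_2d(X)-P[:3,3])@P[:3,:3]
    return np.c_[m['cx']+f*c[:,0]/c[:,2],m['cy']+f*c[:,1]/c[:,2]]
def tool():
    s=arm.get_state();return s['eef_pos'],Ro.from_euler('xyz',s['ee_rot'])
def rel(p,R):
    p0,R0=tool();return np.round((R0.inv()*R).as_rotvec()/(np.pi/2),4),np.round(R0.inv().apply(np.array(p)-p0)/.1,4)
E
python3 - <<'E'
from h import *
for n in('side','top'):
    m=arm.camera_model(n);json.dump({k:np.asarray(v).tolist() for k,v in m.items()},open(f'pics/{n}0.json','w'))
print(tool()[0]);snap('wrist','w1');s=arm.get_state();print(s['t'],s['q'],s['ee_rot'])
t=lambda a,b:tri([(load('top0')[1],a),(load('side0')[1],b)])
print('handle top',t((426.2,283.7),(385,132.5)))
E
```

```text
[ 0.3989244  -0.30030373  0.31815139]
1.45 [-2.51831498e-01  2.53208000e-02 -2.50037988e-01  1.17543207e-04
 -1.29632441e+00 -8.67860463e-01] [ 3.14110562e+00 -7.49765821e-04 -2.69045620e+00]
handle top (array([ 0.38605996, -0.31299254,  0.19742694]), [np.float64(1.5), np.float64(1.5)])
```

View pics/w1.png

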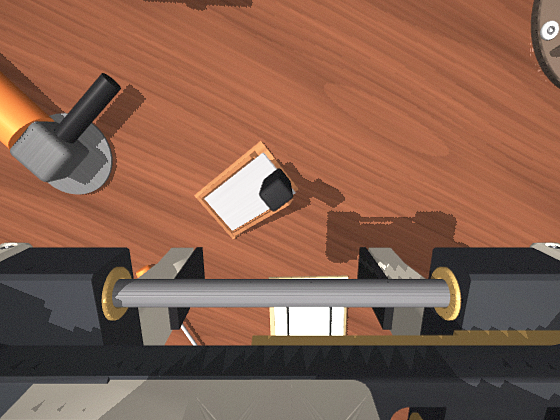

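The wrist view shows the cradle with the spatula (blade white at about (235,195), handle top at about (278,187)). The gripper hides the lower half of the picture. I'll go further out to see the plate and the stand in the upper half.

Call:
arm_command(series=[0,0,0,-0.45,0.22,0,1,0,0,0,-0.9,0.44,0,1])

```text
t: 1.7
eef_pos: [0.4609, -0.2219, 0.3183]
ee_rot: [3.142, -0.0, -2.694]
force: [0.7, -1.3, 0.3]
width: 0.0872
gripper_force: 0.0
```

Call:
arm_command(series=[0,0,0,-0.45,0.22,0,1,0,0,0,-0.9,0.44,0,1])

```text
t: 1.95
eef_pos: [0.5233, -0.1424, 0.3182]
ee_rot: [3.142, -0.001, -2.692]
force: [0.5, -1.0, 0.1]
width: 0.0876
gripper_force: 0.0
```

Call:
arm_command(series=[0,0,0,-0.45,0.22,0,1,0,0,0,-0.9,0.44,0,1])

```text
t: 2.2
eef_pos: [0.5853, -0.0636, 0.318]
ee_rot: [3.142, -0.001, -2.692]
force: [0.1, -0.6, 0.7]
width: 0.0877
gripper_force: 0.0
```

Call:
arm_command(series=[0,0,0,-0.45,0.22,0,1,0,0,0,-0.9,0.44,0,1])

```text
t: 2.45
eef_pos: [0.6473, 0.0151, 0.3178]
ee_rot: [-3.142, -0.001, -2.692]
force: [1.0, -0.5, 1.2]
width: 0.0878
gripper_force: 0.0
```

Call:
arm_command(series=[0,0,0,-0.45,0.22,0,1,0,0,0,-0.9,0.44,0,1,0,0,0,-0.9,0.44,0,1,0,0,0,-0.9,0.44,0,1])

```text
t: 2.95
eef_pos: [0.7081, 0.093, 0.3173]
ee_rot: [3.142, -0.002, -2.691]
force: [-0.5, -0.3, 0.4]
width: 0.0875
gripper_force: 0.0
```

Run:
```python
from h import *
print(tool()[0]);snap('wrist','w2');s=arm.get_state();print(s['t'],s['q'],s['ee_rot'])
snap('top','t2')
```

```text
[0.70810174 0.09304417 0.31732758]
3.0 [ 4.02416290e-01  3.94732278e-01  2.21087651e-01  1.62694977e-04
 -1.39813011e+00 -1.52313133e+00] [-3.14147921e+00 -9.84938660e-04 -2.69148339e+00]
```

View pics/w2.png

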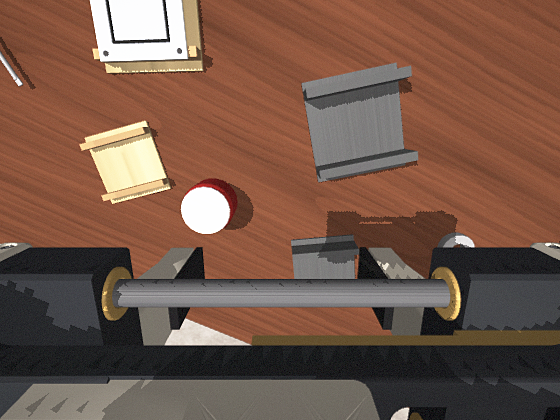

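Wrist view 2: the large stand is fully visible (rail ends at (303,92)–(410,72) and (318,173)–(416,156)). The plate is cut off at the top (145,30). I'll step back 0.2 m for the plate.

Call:
arm_command(series=[0,0,0,0.45,-0.22,0,1,0,0,0,0.9,-0.44,0,1])

```text
t: 3.3
eef_pos: [0.6448, 0.0137, 0.3187]
ee_rot: [-3.141, 0.0, -2.69]
force: [-0.2, -0.7, 0.9]
width: 0.0876
gripper_force: 0.0
```

Call:
arm_command(series=[0,0,0,0.45,-0.22,0,1,0,0,0,0.9,-0.44,0,1,0,0,0,0.9,-0.44,0,1,0,0,0,0.9,-0.44,0,1])

```text
t: 3.8
eef_pos: [0.5839, -0.0642, 0.3195]
ee_rot: [-3.141, 0.002, -2.691]
force: [0.2, 0.2, 0.5]
width: 0.0878
gripper_force: 0.0
```

Run:
```python
from h import *
print(tool()[0]);snap('wrist','w3');s=arm.get_state();print(s['t'],s['q'],s['ee_rot'])
a=cv2.resize(load('w3')[0][20:240,130:560],(800,409));cv2.imwrite('pics/w3c.png',a)
```

```text
[ 0.5838998  -0.06416788  0.31952556]
3.85 [ 2.24005746e-01  1.77467360e-01 -7.49974081e-02 -1.99656396e-05
 -1.31716309e+00 -1.34375985e+00] [-3.14134848e+00  1.14283270e-03 -2.69055529e+00]
```

View pics/w3c.png

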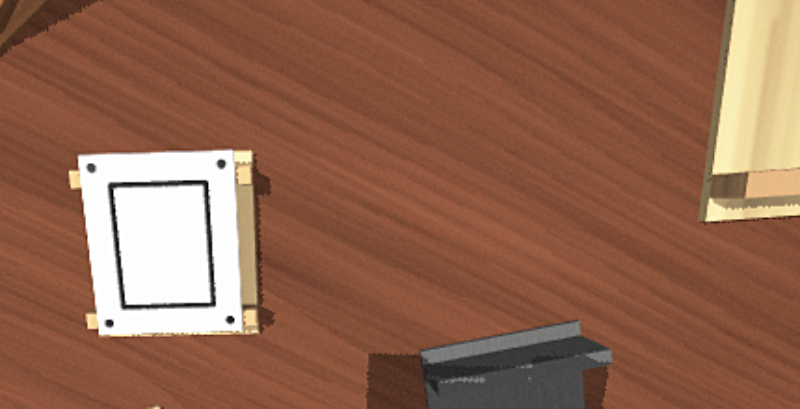

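Crop of wrist view 3: the plate is fully visible, with corners at about (79,156), (232,150), (243,333), (100,335) in crop pixels. The stand is at lower right. Next I'll measure numerically.

Run:
```python
from h import *
def quad(tag,roi,mask):
    im,m=load(tag);x,y,w,h=roi;k=4
    c=cv2.resize(im[y:y+h,x:x+w],None,fx=k,fy=k,interpolation=cv2.INTER_CUBIC)
    M=cv2.morphologyEx(mask(cv2.cvtColor(c,cv2.COLOR_BGR2HSV)).astype(np.uint8)*255,cv2.MORPH_CLOSE,np.ones((25,25)))
    cs,_=cv2.findContours(M,cv2.RETR_EXTERNAL,cv2.CHAIN_APPROX_NONE);C=max(cs,key=cv2.contourArea)
    H=cv2.convexHull(C)
    for e in np.arange(.01,.15,.005):
        p=cv2.approxPolyDP(H,e*cv2.arcLength(H,True),True)
        if len(p)<=4:break
    p=p[:,0].astype(float);out=[];pts=C[:,0].astype(float);L=[]
    n=len(p)
    for i in range(n):  # refine edge lines
        a,b=p[i],p[(i+1)%n];d=(b-a)/np.linalg.norm(b-a);r=pts-a;t=r@d;s=np.abs(r@[-d[1],d[0]])
        q=pts[(s<8)&(t>.15*np.linalg.norm(b-a))&(t<.85*np.linalg.norm(b-a))]
        v=cv2.fitLine(q.astype(np.float32),cv2.DIST_HUBER,0,.01,.01).ravel();nn=np.array([-v[1],v[0]]);L.append((nn,nn@v[2:]))
    for i in range(n):
        A=np.array([L[i-1][0],L[i][0]]);out.append(np.linalg.solve(A,[L[i-1][1],L[i][1]]))
    return (np.array(out)+.5)/k-.5+[x,y],m
white=lambda h:(h[...,1]<45)&(h[...,2]>140)
w,mw=quad('w3',(160,90,110,120),white);t,mt=quad('top0',(300,165,80,85),white);s,ms=quad('side0',(255,180,75,50),white)
w2=w
W=plane(mw,w,.035)
print('plate wrist',W.round(4).tolist(),'c',W.mean(0).round(4),'sides',np.linalg.norm(W-np.roll(W,-1,0),axis=1).round(4))
for m,q,n in((mt,t,'top'),(ms,s,'side')):
    P=plane(m,q,.035);idx=[np.argmin(np.linalg.norm(P[:,:2]-c[:2],axis=1)) for c in W];print(n,idx,P.mean(0).round(4),np.linalg.norm(P-np.roll(P,-1,0),axis=1).round(4))
    if n=='top':T=t[idx]
    else:S=s[idx]
for i in range(4):
    x,e=tri([(mw,w[i]),(mt,T[i]),(ms,S[i])]);print(x.round(4),e)
for i in range(4):
    d=W[(i+1)%4]-W[i];print('edge yaw',np.degrees(np.arctan2(d[1],d[0])).round(2),np.linalg.norm(d).round(4))
# blade
b,mb=quad('w1',(190,135,110,110),lambda h:(h[...,1]<60)&(h[...,2]>120));print('blade px',b.round(1).tolist())
# stand edges
im,m=load('w2');g=cv2.cvtColor(im,cv2.COLOR_BGR2HSV)
lsd=cv2.createLineSegmentDetector();l=lsd.detect(cv2.cvtColor(im,cv2.COLOR_BGR2GRAY)[50:200,290:430])[0][:,0]
for q in l:
    if np.hypot(q[2]-q[0],q[3]-q[1])>40:
        p=q.reshape(2,2)+[290,50];X=plane(m,p,.05);d=X[1]-X[0];print(p.round(1).tolist(),X[:,:2].round(4).tolist(),np.degrees(np.arctan2(d[1],d[0])).round(1),np.linalg.norm(d).round(4))
```

```text
Traceback (most recent call last):
cv2.error: OpenCV(4.12.0) /io/opencv/modules/imgproc/src/linefit.cpp:50: error: (-215:Assertion failed) count > 0 in function 'fitLine2D_wods'
```

```bash
cat >> h.py <<'E'
def quad(tag,roi,mask):
    im,m=load(tag);x,y,w,h=roi;k=4
    c=cv2.resize(im[y:y+h,x:x+w],None,fx=k,fy=k,interpolation=cv2.INTER_CUBIC)
    M=cv2.morphologyEx(mask(cv2.cvtColor(c,cv2.COLOR_BGR2HSV)).astype(np.uint8)*255,cv2.MORPH_OPEN,np.ones((9,9)))
    cs,_=cv2.findContours(M,cv2.RETR_EXTERNAL,cv2.CHAIN_APPROX_NONE);C=max(cs,key=cv2.contourArea)
    p=cv2.approxPolyN(C,4,ensure_convex=True).reshape(-1,2).astype(float);pts=C[:,0].astype(float);L=[]
    for i in range(4):
        a,b=p[i],p[(i+1)%4];l=np.linalg.norm(b-a);d=(b-a)/l;r=pts-a;t=r@d;s=np.abs(r@[-d[1],d[0]])
        q=pts[(s<16)&(t>.15*l)&(t<.85*l)]
        if len(q)<5:q=np.array([a,b])
        v=cv2.fitLine(q.astype(np.float32),cv2.DIST_HUBER,0,.01,.01).ravel();n=np.array([-v[1],v[0]]);L.append((n,n@v[2:]))
    out=[np.linalg.solve(np.array([L[i-1][0],L[i][0]]),[L[i-1][1],L[i][1]]) for i in range(4)]
    return (np.array(out)+.5)/k-.5+[x,y],m
E
cat > m.py <<'E'
from h import *
white=lambda h:(h[...,1]<45)&(h[...,2]>140)
w,mw=quad('w3',(160,90,110,120),white);t,mt=quad('top0',(300,165,80,85),white);s,ms=quad('side0',(255,180,75,50),white)
print(w.round(1).tolist(),t.round(1).tolist(),s.round(1).tolist())
W=plane(mw,w,.035)
print('plate wrist c',W.mean(0).round(4))
for i in range(4):
    d=W[(i+1)%4]-W[i];print('edge yaw',np.degrees(np.arctan2(d[1],d[0])).round(2),np.linalg.norm(d).round(4))
Q=[]
for m,q,n in((mt,t,'top'),(ms,s,'side')):
    P=plane(m,q,.035);idx=[np.argmin(np.linalg.norm(P[:,:2]-c[:2],axis=1)) for c in W];print(n,idx,P.mean(0).round(4),np.linalg.norm(P-np.roll(P,-1,0),axis=1).round(4));Q.append(q[idx])
for i in range(4):
    x,e=tri([(mw,w[i]),(mt,Q[0][i]),(ms,Q[1][i])]);print(x.round(4),e)
b,mb=quad('w1',(190,135,110,110),lambda h:(h[...,1]<60)&(h[...,2]>120));print('blade px',b.round(1).tolist())
im,m=load('w2')
l=cv2.createLineSegmentDetector().detect(cv2.cvtColor(im,cv2.COLOR_BGR2GRAY)[50:200,290:430])[0][:,0]
for q in l:
    if np.hypot(q[2]-q[0],q[3]-q[1])>40:
        p=q.reshape(2,2)+[290,50];X=plane(m,p,.05);d=X[1]-X[0];print(p.round(1).tolist(),X[:,:2].round(4).tolist(),np.degrees(np.arctan2(d[1],d[0])).round(1),np.linalg.norm(d).round(4))
E
python3 m.py
```

```text
[[260.0, 197.3], [183.1, 199.8], [171.2, 102.7], [255.3, 100.3]] [[371.7, 218.4], [333.4, 236.7], [309.9, 193.5], [347.1, 174.6]] [[317.1, 213.6], [267.0, 217.0], [264.8, 193.4], [312.6, 190.5]]
plate wrist c [ 0.5855 -0.1591  0.035 ]
edge yaw -62.29 0.1099
edge yaw -152.53 0.1305
edge yaw 117.31 0.11
edge yaw 27.43 0.1297
top [np.int64(2), np.int64(3), np.int64(0), np.int64(1)] [ 0.5889 -0.1578  0.035 ] [0.1129 0.1297 0.1129 0.1335]
side [np.int64(1), np.int64(2), np.int64(3), np.int64(0)] [ 0.5835 -0.1539  0.035 ] [0.1265 0.1133 0.1299 0.1123]
[ 0.6195 -0.0793  0.0307] [np.float64(1.2), np.float64(3.1), np.float64(1.9)]
[ 0.6705 -0.1785  0.0326] [np.float64(0.8), np.float64(3.2), np.float64(2.5)]
[ 0.5537 -0.24    0.031 ] [np.float64(0.7), np.float64(1.6), np.float64(1.2)]
[ 0.5047 -0.1392  0.0306] [np.float64(2.7), np.float64(2.4), np.float64(0.4)]
blade px [[253.4, 217.6], [231.8, 230.3], [203.6, 198.1], [290.1, 130.5]]
[[308.0, 97.4], [413.2, 74.9]] [[0.5946, 0.0763], [0.5155, 0.1805]] 127.2 0.1309
[[314.4, 166.0], [404.3, 148.0]] [[0.6667, 0.123], [0.595, 0.2177]] 127.1 0.1188
[[415.6, 150.6], [320.4, 169.7]] [[0.5915, 0.2328], [0.6676, 0.1324]] -52.8 0.126
[[325.9, 178.2], [417.0, 159.8]] [[0.6745, 0.1443], [0.6008, 0.2409]] 127.3 0.1215
[[304.7, 103.1], [315.1, 163.2]] [[0.6023, 0.0757], [0.6631, 0.1221]] 37.4 0.0765
[[394.4, 62.1], [302.0, 82.2]] [[0.5134, 0.1523], [0.5822, 0.0616]] -52.8 0.1139
[[397.0, 81.2], [309.2, 100.0]] [[0.5303, 0.1664], [0.5966, 0.0791]] -52.8 0.1097
[[403.2, 144.5], [398.5, 94.3]] [[0.5919, 0.214], [0.5424, 0.1761]] -142.6 0.0623
```

Run:
```python
from h import *
im,m=load('w1');print(np.round(np.array(m['pose'])[:3,3],4))
g=cv2.cvtColor(im,cv2.COLOR_BGR2GRAY)[130:250,185:305]
for q in cv2.createLineSegmentDetector().detect(g)[0][:,0]:
    if np.hypot(q[2]-q[0],q[3]-q[1])>16:
        p=q.reshape(2,2)+[185,130];o=[]
        for z in(.012,.197):
            X=plane(m,p,z);d=X[1]-X[0];o+=[X[:,:2].round(3).tolist(),np.degrees(np.arctan2(d[1],d[0])).round(1)]
        print(p.round(1).tolist(),o)
B=(cv2.resize(im[160:220,250:305],None,fx=6,fy=6,interpolation=cv2.INTER_CUBIC).max(2)<45).astype(np.uint8)
cs,_=cv2.findContours(B,0,2);C=max(cs,key=cv2.contourArea);p=cv2.approxPolyN(C,6,ensure_convex=True).reshape(-1,2)/6+[250,160]
print('blob',p.round(1).tolist(),plane(m,p,.197)[:,:2].round(4).tolist())
v=im[160:215:4,255:300:3].max(2);print(v)
```

```text
[ 0.3316 -0.3324  0.4551]
[[260.7, 180.8], [277.5, 167.7]] [[[0.414, -0.325], [0.386, -0.311]], np.float64(153.6), [[0.38, -0.328], [0.363, -0.32]], np.float64(153.6)]
[[269.9, 209.0], [257.4, 193.9]] [[[0.447, -0.295], [0.434, -0.321]], np.float64(-115.8), [[0.399, -0.31], [0.391, -0.326]], np.float64(-115.8)]
[[248.4, 163.1], [204.0, 198.0]] [[[0.398, -0.352], [0.475, -0.391]], np.float64(-26.8), [[0.371, -0.344], [0.415, -0.366]], np.float64(-26.8)]
[[204.1, 198.6], [231.5, 229.9]] [[[0.476, -0.39], [0.503, -0.334]], np.float64(64.0), [[0.415, -0.366], [0.432, -0.333]], np.float64(64.0)]
[[293.1, 196.8], [274.3, 210.6]] [[[0.415, -0.272], [0.446, -0.288]], np.float64(-26.9), [[0.38, -0.297], [0.398, -0.306]], np.float64(-26.9)]
[[233.1, 229.4], [266.9, 209.5]] [[[0.501, -0.332], [0.45, -0.298]], np.float64(147.1), [[0.43, -0.332], [0.4, -0.313]], np.float64(147.1)]
[[234.8, 235.1], [293.8, 201.8]] [[[0.509, -0.326], [0.421, -0.267]], np.float64(146.1), [[0.435, -0.329], [0.384, -0.294]], np.float64(146.1)]
[[275.1, 167.4], [262.5, 153.7]] [[[0.387, -0.315], [0.377, -0.34]], np.flo
[... 3044 characters left out ...]
8 182]
 [243 243 244 243 244 255  42  32  30  24 160 110 114 104  96]
 [244 245 244 249 174  31  41  31  29  25  24 152 109 113 113]
 [243 246 252  21  41  38  36  55  57  24  28  30 149 108 109]
 [245 244 227  35  33  49  61  70  68  58  35  30 175 154 114]
 [243 245  23  38  58  72  68  70  72  67  60  21  42 154 160]
 [247 255  45  73  70  75  66  65  65  67  60  61  23 163 105]
 [244 255  44  75  73  72  67  63  65  66  60  56  48 110  97]
 [243 243 255  45  67  71  59  62  67  61  58  47 183 109 111]
 [247 241 245 253  42  61  65  63  60  46 253 233  98 100  99]
 [245 240 243 245 254  48  61  48 154 246  96  96  93  96  94]
 [245 245 246 234 135 235 254 182 102 113 110 108 120 189 164]]
```

The measurements agree with each other:

| Thing | Position | Yaw |
|---|---|---|
| Plate centre | (.586, -.159) | -62.5° |
| Stand centre | (.592, .156) | -52.8° |
| Spatula origin | (.386, -.312, .163) | -26° |

Next I'll go above the handle.

Call:
arm_command(series=[0,0,0,0.48,-0.23,0,1,0,0,0,0.95,-0.46,0,1])

```text
t: 4.1
eef_pos: [0.5187, -0.1462, 0.318]
ee_rot: [3.141, -0.001, -2.688]
force: [0.3, -0.2, 0.3]
width: 0.0876
gripper_force: 0.0
```

Call:
arm_command(series=[0,0,0,0.48,-0.23,0,1,0,0,0,0.95,-0.46,0,1])

```text
t: 4.35
eef_pos: [0.453, -0.2296, 0.3184]
ee_rot: [-3.142, -0.0, -2.688]
force: [0.3, 0.0, 0.6]
width: 0.0877
gripper_force: 0.0
```

Call:
arm_command(series=[0,0,-0.11,0.48,-0.23,0.1,1,0,0,-0.22,0.95,-0.46,0.2,1,0,0,-0.33,0.95,-0.46,0.4,1,0,0,-0.423,0.95,-0.46,0.5,1,0,0,-0.423,0.95,-0.46,0.5,1])

```text
t: 4.97
eef_pos: [0.3882, -0.3116, 0.2677]
ee_rot: [3.14, -0.0, -2.026]
force: [0.1, 0.4, -0.1]
width: 0.088
gripper_force: 0.0
```

Run:
```python
from h import *
print(tool()[0],arm.get_state()['t'],rel([.386,-.312,.165],Ro.from_euler('xyz',[np.pi,0,np.radians(-116.1)])))
```

```text
[ 0.38819543 -0.31161171  0.26770142] 4.975 (array([ 0.0012, -0.0002,  0.0002]), array([0.0129, 0.016 , 1.0271]))
```

Call:
arm_command(series=[0,0,0,0.01,0.016,0.3,1,0,0,0,0.01,0.016,0.6,1,0,0,0,0.01,0.016,0.85,1,0,0,0,0.01,0.016,1,1,0,0,0,0.01,0.016,1,1])

```text
t: 5.6
eef_pos: [0.3862, -0.3118, 0.1681]
ee_rot: [3.14, -0.0, -2.026]
force: [0.2, -0.3, -0.1]
width: 0.0875
gripper_force: 0.0
```

Call:
arm_command(series=[0,0,0,0,0,0.02,0.5,0,0,0,0,0,0.02,0,0,0,0,0,0,0.02,0,0,0,0,0,0,0.02,0,0,0,0,0,0,0.02,0,0,0,0,0,0,0.02,0], force=50)

```text
t: 6.35
eef_pos: [0.3862, -0.3121, 0.1666]
ee_rot: [-3.142, 0.0, -2.025]
force: [-1.4, -0.4, 1.1]
width: 0.0329
gripper_force: 0.0
```

Run:
```python
from h import *
s=arm.get_state();print({k:s[k] for k in('t','eef_pos','ee_rot','force','width','gripper_force')})
```

```text
{'t': 6.35, 'eef_pos': array([ 0.38619368, -0.31205077,  0.16660987]), 'ee_rot': array([-3.14150709e+00,  3.21654626e-06, -2.02536403e+00]), 'force': array([-1.35465584, -0.38257491,  1.07148799]), 'width': 0.03294258068783913, 'gripper_force': 0.0}
```

Call:
arm_command(series=[0,0,0,0,0,0,0,0,0,0,0,0,0,0,0,0,0,0,0,0,0,0,0,0,0,0,0,0], force=50)

```text
t: 6.85
eef_pos: [0.3857, -0.3119, 0.1663]
ee_rot: [3.14, -0.0, -2.025]
force: [-3.1, 0.6, 1.5]
width: 0.0236
gripper_force: 50.0
```

Call:
arm_command(series=[0,0,0,0,0,-0.1,0,0,0,0,0,0,-0.3,0,0,0,0,0,0,-0.6,0,0,0,0,0,0,-1,0,0,0,0,0,0,-1,0])

```text
t: 7.48
eef_pos: [0.3883, -0.313, 0.2705]
ee_rot: [-3.134, 0.0, -2.025]
force: [0.2, -0.2, -2.8]
width: 0.0237
gripper_force: 50.0
```

Run:
```python
from h import *
s=arm.get_state();print({k:s[k] for k in('t','q','eef_pos','ee_rot','force','moment','width','gripper_force')})
snap('side','s4');snap('top','t4')
a=np.vstack([load('s4')[0][60:240,300:540],load('t4')[0][200:380,320:560]]);a=np.hstack([cv2.resize(a[:180],None,fx=1.66,fy=1.66),cv2.resize(a[180:],None,fx=1.66,fy=1.66)]);cv2.imwrite('pics/v4.png',a)
```

```text
{'t': 7.475, 'q': array([-2.82905994e-01,  4.57049820e-02, -3.37744828e-01,  1.11963013e-03,
       -1.17979486e+00, -1.71600261e-01]), 'eef_pos': array([ 0.38825219, -0.31298986,  0.2704973 ]), 'ee_rot': array([-3.13397482e+00,  2.66394717e-04, -2.02487877e+00]), 'force': array([ 0.1538366 , -0.21118209, -2.83566623]), 'moment': array([ 0.14494383,  0.1094823 , -0.01838835]), 'width': 0.02370512843968877, 'gripper_force': 49.97381865978241}
```

View pics/v4.png

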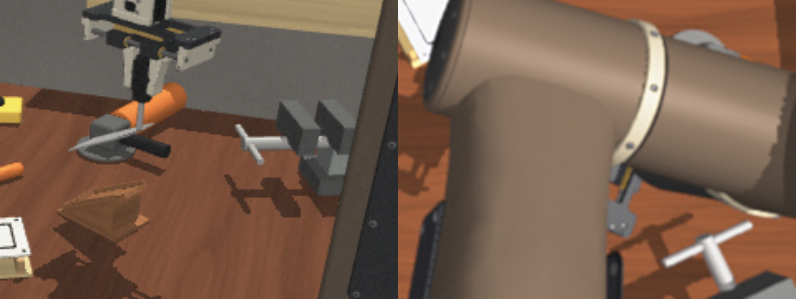

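The spatula is lifted and hangs square in the gripper (side view: blade tip at about (72,150) in the crop). Next I'll level the blade and head for the gap between battens and stand.

```bash
cat >> h.py <<'E'
M=np.array([[0,-1,0],[-1,0,0],[0,0,-1.]])
OFF=[0,0,.003] # spatula origin in tool frame
PL=np.array([.586,-.1585]);PY=-62.5;ST=np.array([.5917,.1562]);SY=-52.8
def spat(): # spatula pose now: tip (underside), heading, blade pitch/roll
    p,R=tool();Rs=R*Ro.from_matrix(M);o=p+R.apply(OFF);tip=o+Rs.apply([.113,0,-.154]);heel=o+Rs.apply([-.004,0,-.087])
    d=tip-heel;y=Rs.apply([0,1,0]);return tip.round(4),np.degrees([np.arctan2(d[1],d[0]),np.arcsin(d[2]/np.linalg.norm(d)),np.arcsin(y[2])]).round(2)
def goal(c,yaw,s,z,pitch=0): # tip at distance s past c along yaw, underside height z
    Rs=Ro.from_euler('zy',[yaw,-30-pitch],degrees=True);a=np.radians(yaw)
    tip=np.array([c[0]+s*np.cos(a),c[1]+s*np.sin(a),z]);o=tip-Rs.apply([.113,0,-.154])
    R=Rs*Ro.from_matrix(M.T);return o-R.apply(OFF),R
def to(*a,**k):
    s=arm.get_state();p,R=goal(*a,**k);r,d=rel(p,R);print('t',s['t'],'now',spat(),'goal',p.round(4),'\nturn',r,'shift',d)
E
python3 - <<'E'
from h import *
to(PL,PY,-.085,.125)
E
```

```text
t 7.575 now (array([ 0.4881, -0.3615,  0.11  ]), array([-26.03, -29.72,   0.04])) goal [0.4231 0.0171 0.2349] 
turn [ 0.242  -0.2359  0.3956] shift [-3.1169  1.1162  0.3208]
```

```bash
sed -i "s/from_euler('zy'/from_euler('ZY'/" h.py
python3 - <<'E'
from h import *
to(PL,PY,-.085,.125)
p,R=goal(PL,PY,-.085,.125);print(R.as_matrix().round(3))
E
```

```text
t 7.575 now (array([ 0.4881, -0.3615,  0.11  ]), array([-26.03, -29.72,   0.04])) goal [0.4653 0.0733 0.2045] 
turn [0.3213 0.1066 0.3953] shift [-3.8071  0.9839  0.6256]
[[-0.887 -0.4    0.231]
 [-0.462  0.768 -0.444]
 [ 0.    -0.5   -0.866]]
```

Call:
arm_command(series=[0.06,0.02,0.08,-0.3,0.06,0,0,0.13,0.04,0.16,-0.6,0.12,0,0,0.19,0.06,0.24,-0.95,0.25,0,0,0.26,0.085,0.32,-0.95,0.25,0,0,0.321,0.107,0.395,-0.95,0.25,0,0,0.321,0.107,0.395,-0.95,0.25,0,0])

```text
t: 8.32
eef_pos: [0.4049, -0.2154, 0.2656]
ee_rot: [-2.621, -0.003, -2.659]
force: [-0.6, -0.5, -1.9]
width: 0.0234
gripper_force: 50.0
```

Run:
```python
from h import *
to(PL,PY,-.085,.125);print(arm.get_state()['q'].round(3),arm.get_state()['width'])
```

```text
t 8.325 now (array([ 0.4864, -0.3715,  0.1856]), array([-6.234e+01,  2.000e-02, -1.900e-01])) goal [0.4653 0.0733 0.2045] 
turn [ 0.002  -0.0009  0.0026] shift [-1.8777  2.2762 -0.6067]
[ 0.291 -0.231 -0.94   0.685 -0.883 -1.829] 0.02337756283453466
```

Call:
arm_command(series=[0,0,0,-0.32,0.38,-0.1,0,0,0,0,-0.63,0.76,-0.2,0])

```text
t: 8.57
eef_pos: [0.4248, -0.1186, 0.2449]
ee_rot: [-2.624, -0.005, -2.657]
force: [1.8, 0.1, -2.4]
width: 0.0237
gripper_force: 50.0
```

Call:
arm_command(series=[0,0,0,-0.32,0.38,-0.1,0,0,0,0,-0.63,0.76,-0.2,0])

```text
t: 8.82
eef_pos: [0.4456, -0.0213, 0.2243]
ee_rot: [-2.624, -0.005, -2.656]
force: [1.4, -1.6, -1.7]
width: 0.0237
gripper_force: 50.0
```

Call:
arm_command(series=[0,0,0,-0.32,0.38,-0.1,0,0,0,0,-0.63,0.76,-0.2,0,0,0,0,-0.63,0.76,-0.2,0])

```text
t: 9.2
eef_pos: [0.4669, 0.0767, 0.2032]
ee_rot: [-2.623, -0.006, -2.653]
force: [-0.4, -0.2, -2.6]
width: 0.0238
gripper_force: 50.0
```

Run:
```python
from h import *
to(PL,PY,-.085,.015);print(arm.get_state()['q'].round(3),arm.get_state()['force'])
```

```text
t 9.2 now (array([ 0.549 , -0.0789,  0.1229]), array([-62.02,  -0.09,  -0.35])) goal [0.4653 0.0733 0.0945] 
turn [ 0.0032 -0.0008  0.0066] shift [0.0234 0.5198 0.956 ]
[ 0.914  0.07  -0.793  0.555 -1.02  -2.365] [-0.42837518 -0.17671683 -2.62527964]
```

Call:
arm_command(series=[0.003,-0.001,0.007,0.01,0.17,0.32,0,0.003,-0.001,0.007,0.02,0.34,0.64,0,0.003,-0.001,0.007,0.02,0.47,0.87,0,0.003,-0.001,0.007,0.02,0.51,0.94,0,0.003,-0.001,0.007,0.02,0.51,0.94,0])

```text
t: 9.82
eef_pos: [0.465, 0.0697, 0.0979]
ee_rot: [-2.618, 0.001, -2.666]
force: [-0.1, 0.8, -3.0]
width: 0.0239
gripper_force: 50.0
```

Run:
```python
from h import *
to(PL,PY,-.085,.015);s=arm.get_state();print(s['q'].round(3),s['force'])
p,R=tool();Rs=R*Ro.from_matrix(M);o=p+R.apply(OFF)
pts=o+Rs.apply(np.array([[.113,y,-.154] for y in(-.032,.032)]+[[-.004,y,-.087] for y in(.032,-.032)]))
C=[]
for n,(x,y,w,h) in(('side',(180,150,160,120)),('top',(230,150,160,120))):
    im,m=snap(n,n+'5');q=proj(m,pts);big=cv2.resize(im,None,fx=2.5,fy=2.5,interpolation=cv2.INTER_CUBIC)
    cv2.polylines(big,[((q+.5)*2.5).astype(int)],True,(0,255,0),1)
    C.append(big[int(y*2.5):int((y+h)*2.5),int(x*2.5):int((x+w)*2.5)])
cv2.imwrite('pics/v5.png',np.hstack(C))
```

```text
t 9.825 now (array([ 0.5458, -0.087 ,  0.0184]), array([-62.75,   0.21,   0.07])) goal [0.4653 0.0733 0.0945] 
turn [-0.     -0.0006 -0.0028] shift [-0.0196  0.0432  0.0144]
[ 0.856  0.214 -0.972  0.753 -0.747 -2.605] [-0.14999481  0.76110971 -2.9744973 ]
```

View pics/v5.png

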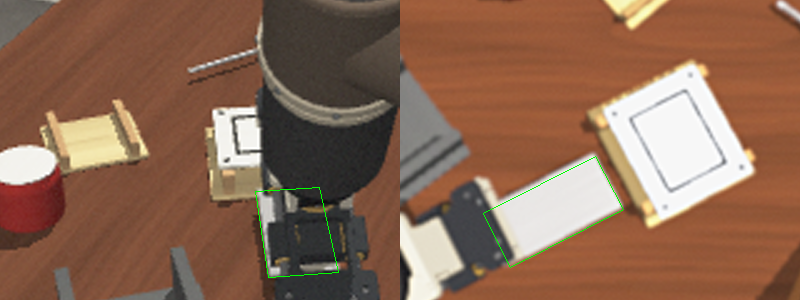

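The overlay of the predicted blade outline fits the image within about 2 mm in the top view ((484,213)–(624,210)). The blade is aligned with the gap, so I'll slide in.

Call:
arm_command(series=[0,0,-0.003,-0.02,-0.14,0.11,0,0,0,-0.003,-0.02,-0.29,0.2,0,0,0,-0.003,-0.02,-0.44,0.29,0,0,0,-0.003,-0.02,-0.585,0.376,0,0,0,-0.003,-0.02,-0.585,0.376,0])

```text
t: 10.55
eef_pos: [0.4991, 0.0088, 0.0955]
ee_rot: [-2.618, 0.002, -2.663]
force: [0.3, 0.9, -2.5]
width: 0.0237
gripper_force: 50.0
```

Run:
```python
from h import *
to(PL,PY,.058,.015);s=arm.get_state();print(s['q'].round(3),s['force'])
```

```text
t 10.55 now (array([ 0.5804, -0.1477,  0.016 ]), array([-62.59,   0.18,   0.1 ])) goal [ 0.5313 -0.0535  0.0945] 
turn [ 0.0002  0.0004 -0.0014] shift [ 4.000e-04 -6.022e-01  3.598e-01]
[ 0.641  0.218 -1.     0.922 -0.667 -2.562] [ 0.30234676  0.85689467 -2.49480081]
```

Call:
arm_command(series=[0,0,0,0,-0.11,0.01,0,0,0,0,0,-0.2,0.057,0,0,0,0,0,-0.2,0.057,0])

```text
t: 10.92
eef_pos: [0.5081, -0.009, 0.0999]
ee_rot: [-2.618, 0.0, -2.662]
force: [-0.9, -0.3, -2.6]
width: 0.0239
gripper_force: 50.0
```

Run:
```python
from h import *
to(PL,PY,.058,.021);s=arm.get_state();print(s['q'].round(3),s['force'])
```

```text
t 10.925 now (array([ 0.5895, -0.1654,  0.0203]), array([-6.254e+01,  1.800e-01,  2.000e-02])) goal [ 0.5313 -0.0535  0.1005] 
turn [ 0.0002 -0.     -0.0005] shift [-0.0005 -0.438   0.2457]
[ 0.586  0.213 -0.996  0.949 -0.658 -2.529] [-0.94441218 -0.34012327 -2.57057524]
```

Call:
arm_command(series=[0,0,0,0,-0.13,0.075,0,0,0,0,0,-0.26,0.145,0,0,0,0,0,-0.26,0.145,0])

```text
t: 11.3
eef_pos: [0.5216, -0.0356, 0.0999]
ee_rot: [-2.618, -0.0, -2.663]
force: [0.2, 0.1, -2.9]
width: 0.024
gripper_force: 50.0
```

Run:
```python
from h import *
to(PL,PY,.058,.021);s=arm.get_state();print(s['q'].round(3),s['force'])
```

```text
t 11.3 now (array([ 0.6028, -0.1921,  0.0204]), array([-6.257e+01,  1.900e-01, -2.000e-02])) goal [ 0.5313 -0.0535  0.1005] 
turn [ 0.0002 -0.0006 -0.0005] shift [-0.0037 -0.1794  0.0975]
[ 0.495  0.219 -0.996  1.016 -0.629 -2.506] [ 0.1615745   0.13082605 -2.92935636]
```

Call:
arm_command(series=[0,0,0,-0.003,-0.09,0.05,0,0,0,0,-0.003,-0.18,0.1,0,0,0,0,-0.003,-0.18,0.1,0])

```text
t: 11.68
eef_pos: [0.5316, -0.0537, 0.1004]
ee_rot: [-2.618, -0.0, -2.663]
force: [1.0, -0.6, -2.3]
width: 0.0233
gripper_force: 50.0
```

Call:
arm_command(series=[0,0,0,0,-0.015,-0.026,0,0,0,0,0,-0.03,-0.052,0,0,0,0,0,-0.035,-0.061,0,0,0,0,0,-0.04,-0.07,0,0,0,0,0,-0.045,-0.078,0,0,0,0,0,-0.05,-0.087,0,0,0,0,0,-0.055,-0.095,0,0,0,0,0,-0.06,-0.104,0])

```text
t: 12.68
eef_pos: [0.5315, -0.053, 0.1125]
ee_rot: [-2.618, -0.0, -2.662]
force: [0.2, 0.3, -3.1]
width: 0.0237
gripper_force: 50.0
```

Run:
```python
from h import *
to(PL,PY,.058,.05);s=arm.get_state();print(s['q'].round(3),s['force'],s['moment'],s['width'],s['gripper_force'])
```

```text
t 12.675 now (array([ 0.6129, -0.2094,  0.0329]), array([-62.5 ,   0.18,  -0.  ])) goal [ 0.5313 -0.0535  0.1295] 
turn [ 0.0002 -0.      0.    ] shift [ 0.0036 -0.0883 -0.1452]
[ 0.455  0.206 -0.973  1.002 -0.635 -2.442] [ 0.16046126  0.33473606 -3.14234495] [ 2.45584677  1.31078257 -0.00752741] 0.023670032415996196 50.00217139720917
```

Call:
arm_command(series=[0,0,0,0,-0.015,-0.026,0,0,0,0,0,-0.03,-0.052,0,0,0,0,0,-0.03,-0.052,0])

```text
t: 13.05
eef_pos: [0.5317, -0.0528, 0.1188]
ee_rot: [-2.618, 0.001, -2.661]
force: [0.5, 0.4, -4.4]
width: 0.0238
gripper_force: 50.0
```

Run:
```python
from h import *
s=arm.get_state();print(spat(),s['force'],s['moment'])
white=lambda h:(h[...,1]<45)&(h[...,2]>140)
snap('top','t6');snap('side','s6')
q,m=quad('t6',(300,165,80,85),white);q0,_=quad('top0',(300,165,80,85),white);print(q.round(1).tolist(),q0.round(1).tolist())
a=np.hstack([cv2.resize(load(n)[0][y:y+105,x:x+140],(400,300),interpolation=cv2.INTER_CUBIC) for n,x,y in(('t6',270,150),('s6',220,145))]);cv2.imwrite('pics/v6.png',a)
s=arm.get_state();print(s['force'],s['moment'])
```

```text
(array([ 0.6132, -0.2092,  0.0392]), array([-6.249e+01,  1.800e-01,  3.000e-02])) [ 0.48526461  0.40041699 -4.42737716] [ 2.5396225   1.26150188 -0.04583532]
[[372.6, 217.0], [332.6, 238.2], [319.4, 187.3], [347.8, 172.9]] [[371.7, 218.4], [333.4, 236.7], [309.9, 193.5], [347.1, 174.6]]
[ 0.89288049  0.24241039 -3.60024192] [2.45501462 1.26501271 0.01661718]
```

View pics/v6.png

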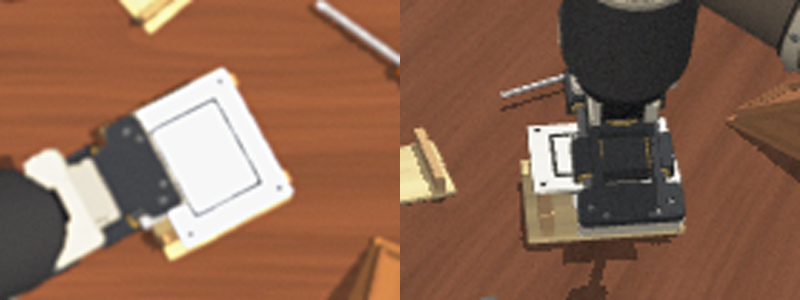

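The view shows the plate resting flat on the blade, and its far corners have moved outward by as much as a 9 mm lift would give. No gripper part is near it. I'll lift gently and carry it across.

Call:
arm_command(series=[0,0,0,0,-0.015,-0.026,0,0,0,0,0,-0.05,-0.087,0,0,0,0,0,-0.1,-0.173,0,0,0,0,0,-0.15,-0.26,0,0,0,0,0,-0.2,-0.346,0,0,0,0,0,-0.25,-0.433,0,0,0,0,0,-0.285,-0.494,0,0,0,0,0,-0.3,-0.52,0])

```text
t: 14.15
eef_pos: [0.5316, -0.0528, 0.179]
ee_rot: [-2.618, 0.001, -2.662]
force: [0.3, 0.8, -4.4]
width: 0.0241
gripper_force: 50.0
```

Run:
```python
from h import *
to(ST,SY,.0575,.098);s=arm.get_state();print(s['q'].round(3),s['force'])
p,_=tool();P,R=goal(ST,SY,.0575,.098)
for k in(1/3,2/3):
    p0,R0=tool();print((np.array(R0.inv().apply(P-p0))*k).round(4))
```

```text
t 14.15 now (array([ 0.6131, -0.2092,  0.0995]), array([-6.249e+01,  1.800e-01,  4.000e-02])) goal [0.5198 0.2509 0.1775] 
turn [ 0.0002 -0.0535 -0.0935] shift [-1.298   2.3888 -1.3592]
[ 0.529  0.116 -0.861  0.78  -0.789 -2.237] [ 0.26744811  0.75809637 -4.36886241]
[-0.0433  0.0796 -0.0453]
[-0.0865  0.1593 -0.0906]
```

Call:
arm_command(series=[0,0,0,-0.02,0.04,-0.023,0,0,0,0,-0.065,0.12,-0.068,0,0,0,0,-0.13,0.24,-0.135,0,0,0,0,-0.2,0.37,-0.21,0,0,0,0,-0.28,0.51,-0.29,0,0,0,0,-0.36,0.65,-0.37,0,0,0,0,-0.43,0.8,-0.453,0])

```text
t: 15.02
eef_pos: [0.5272, 0.05, 0.1777]
ee_rot: [-2.618, 0.0, -2.661]
force: [0.2, 0.8, -4.0]
width: 0.0236
gripper_force: 50.0
```

Call:
arm_command(series=[0,0,0,-0.08,0.15,-0.085,0,0,0,0,-0.17,0.31,-0.176,0,0,0,0,-0.26,0.47,-0.267,0,0,0,0,-0.34,0.62,-0.353,0,0,0,0,-0.39,0.72,-0.41,0,0,0,0,-0.42,0.78,-0.444,0,0,0,0,-0.43,0.8,-0.453,0])

```text
t: 15.9
eef_pos: [0.5228, 0.15, 0.1769]
ee_rot: [-2.618, -0.0, -2.661]
force: [-0.2, -0.7, -4.4]
width: 0.0235
gripper_force: 50.0
```

Run:
```python
from h import *
to(ST,SY,.0575,.098);s=arm.get_state();print(s['q'].round(3),s['force'])
```

```text
t 15.9 now (array([ 0.6042, -0.0064,  0.0974]), array([-6.249e+01,  1.900e-01, -1.000e-02])) goal [0.5198 0.2509 0.1775] 
turn [ 0.0002 -0.054  -0.0932] shift [-0.4396  0.7836 -0.4587]
[ 0.915  0.24  -0.658  0.572 -0.993 -2.401] [-0.22392794 -0.69615682 -4.4133658 ]
```

Call:
arm_command(series=[0,-0.004,-0.007,-0.03,0.05,-0.03,0,0,-0.012,-0.02,-0.09,0.16,-0.095,0,0,-0.021,-0.036,-0.17,0.3,-0.177,0,0,-0.03,-0.052,-0.25,0.45,-0.263,0,0,-0.039,-0.068,-0.33,0.59,-0.345,0,0,-0.047,-0.082,-0.39,0.7,-0.41,0,0,-0.052,-0.09,-0.43,0.76,-0.445,0,0,-0.054,-0.0932,-0.44,0.784,-0.459,0])

```text
t: 16.9
eef_pos: [0.5199, 0.2511, 0.1775]
ee_rot: [-2.618, 0.0, -2.492]
force: [-0.1, -0.7, -4.1]
width: 0.0238
gripper_force: 50.0
```

Run:
```python
from h import *
to(ST,SY,.0575,.055);s=arm.get_state();print(s['q'].round(3),s['force'])
W=lambda h:(h[...,1]<45)&(h[...,2]>140)
im,m=snap('top','t7');c=proj(m,[[*ST,.1]])[0].astype(int);print(c)
q,_=quad('t7',(c[0]-50,c[1]-50,100,100),W);P=plane(m,q,.107);print(q.round(1).tolist(),P[:,:2].round(4).tolist())
snap('side','s7')
```

```text
t 16.9 now (array([0.6266, 0.1107, 0.098 ]), array([-52.76,   0.19,   0.  ])) goal [0.5198 0.2509 0.1345] 
turn [0.0001 0.0002 0.0003] shift [0.0013 0.2137 0.3732]
[ 1.047  0.286 -0.594  0.582 -0.995 -2.365] [-0.07622515 -0.74017303 -4.08925576]
[218 199]
[[252.9, 205.3], [203.5, 241.5], [171.6, 198.0], [220.6, 163.6]] [[0.5759, 0.07], [0.4867, 0.1883], [0.5936, 0.2694], [0.6811, 0.1513]]
```

Run:
```python
from h import *
im,m=load('top0');a=np.radians(SY);t=np.array([np.cos(a),np.sin(a)]);n=np.array([-t[1],t[0]])
print('ST n,t',ST@n,ST@t,'cam n,t',np.array(m['pose'])[:2,3]@n,np.array(m['pose'])[:2,3]@t)
def ls(im,x0,y0,x1,y1,z,L=14):
    g=cv2.resize(cv2.cvtColor(im,cv2.COLOR_BGR2GRAY)[y0:y1,x0:x1],None,fx=3,fy=3,interpolation=cv2.INTER_CUBIC)
    for q in cv2.createLineSegmentDetector().detect(g)[0][:,0]:
        p=(q.reshape(2,2)+.5)/3-.5+[x0,y0];X=plane(m,p,z)[:,:2];d=X[1]-X[0]
        if np.linalg.norm(d)>.05:
            al=abs(d@t)>abs(d@n);print('along' if al else 'across',np.degrees(np.arctan2(d[1],d[0])).round(1),'n',(X@n-ST@n).round(4),'t',(X@t-ST@t).round(4))
ls(im,180,165,265,245,.05)
print('plate');ls(load('t7')[0],165,155,262,250,.1065)
```

```text
ST n,t 0.5657451342364199 0.2333233230686878 cam n,t 0.3313846710751473 0.22536453249024224
along 127.2 n [-0.062 -0.062] t [ 0.0663 -0.0625]
along -52.7 n [-0.0551 -0.0549] t [-0.0615  0.0677]
along 127.1 n [0.038  0.0381] t [ 0.0652 -0.0581]
along -52.7 n [0.0487 0.0488] t [-0.0613  0.0675]
across -142.9 n [ 0.0353 -0.0178] t [-0.0593 -0.0594]
along -53.1 n [-0.0367 -0.0369] t [-0.0058  0.0465]
along 127.0 n [-0.043  -0.0427] t [ 0.0491 -0.0607]
plate
across 37.3 n [-0.0607  0.0676] t [0.0576 0.0574]
along -52.7 n [-0.0643 -0.0641] t [-0.0574  0.0627]
along 127.4 n [0.0693 0.069 ] t [ 0.0555 -0.0535]
along -52.8 n [0.0493 0.0493] t [-0.0316  0.0353]
across -142.8 n [ 0.0468 -0.041 ] t [0.0371 0.037 ]
along 127.2 n [-0.0431 -0.0432] t [ 0.0358 -0.0324]
across -142.7 n [0.0995 0.0208] t [-0.0893 -0.0892]
across -142.8 n [ 0.0398 -0.0363] t [-0.0311 -0.0312]
across 37.1 n [-0.036   0.0414] t [0.0328 0.033 ]
along 127.1 n [0.045 0.045] t [ 0.0298 -0.0222]
across 37.2 n [-0.0407  0.0465] t [-0.0352 -0.0352]
along -52.8 n [-0.0389 -0.0389] t [-0.0288  0.0301]
across 36.9 n [0.035  0.0908] t [-0.074  -0.0737]
along 127.2 n [-0.0714 -0.0714] t [ 0.062  -0.0599]
across -142.6 n [ 0.032  -0.0287] t [-0.0543 -0.0541]
```

Run:
```python
from h import *
def ls(tag,box,z,yaw):
    im,m=load(tag);x0,y0,x1,y1=box;a=np.radians(yaw);t=np.array([np.cos(a),np.sin(a)]);n=np.array([-t[1],t[0]])
    g=cv2.resize(cv2.cvtColor(im,cv2.COLOR_BGR2GRAY)[y0:y1,x0:x1],None,fx=3,fy=3,interpolation=cv2.INTER_CUBIC)
    o={'t':[],'n':[]}
    for q in cv2.createLineSegmentDetector().detect(g)[0][:,0]:
        p=(q.reshape(2,2)+.5)/3-.5+[x0,y0];X=plane(m,p,z)[:,:2];d=X[1]-X[0]
        if np.linalg.norm(d)>.05: o['n' if abs(d@t)>abs(d@n) else 't'].append(round(float((X@(n if abs(d@t)>abs(d@n) else t)).mean()),4))
    print(tag,{k:sorted(v) for k,v in o.items()})
print('PL t,n',PL@[np.cos(np.radians(PY)),np.sin(np.radians(PY))],PL@[-np.sin(np.radians(PY)),np.cos(np.radians(PY))])
ls('w3',(160,90,270,210),.035,PY);ls('top0',(300,165,380,245),.035,PY)
```

```text
PL t,n 0.41117590441447793 0.44660119304468504
w3 {'t': [0.3444, 0.3569, 0.376, 0.3793, 0.4441, 0.4475], 'n': [0.3808, 0.4002, 0.4034, 0.4884, 0.4916]}
top0 {'t': [0.3409, 0.3558, 0.3759, 0.3802, 0.4438, 0.4481, 0.4692], 'n': [0.3813, 0.4073, 0.4911, 0.5184]}
```

In the top view, plate and stand compare directly. Yaw agrees within 0.1°, the lateral offset is about 0, and the plate is about 2 mm short along the rails. I'll correct that and lower it.

Call:
arm_command(series=[0,0,0,0,0.02,0.06,0,0,0,0,0,0.07,0.14,0,0,0,0,0,0.13,0.25,0,0,0,0,0,0.17,0.33,0,0,0,0,0,0.188,0.364,0,0,0,0,0,0.193,0.374,0,0,0,0,0,0.193,0.374,0])

```text
t: 17.88
eef_pos: [0.5213, 0.2493, 0.1357]
ee_rot: [-2.618, 0.001, -2.492]
force: [0.5, 0.9, -3.8]
width: 0.024
gripper_force: 50.0
```

Run:
```python
from h import *
to(ST,SY,.0595,.036);s=arm.get_state();print(s['q'].round(3),s['force'])
```

```text
t 17.875 now (array([0.6279, 0.1089, 0.0562]), array([-5.28e+01,  1.80e-01,  3.00e-02])) goal [0.521  0.2493 0.1155] 
turn [ 0.0002  0.0003 -0.0001] shift [0.0018 0.1021 0.1744]
[ 1.033  0.333 -0.651  0.63  -0.905 -2.43 ] [ 0.51545245  0.86528661 -3.79606923]
```

Call:
arm_command(series=[0,0,0,0,0.015,0.026,0,0,0,0,0,0.03,0.052,0,0,0,0,0,0.04,0.069,0,0,0,0,0,0.05,0.087,0,0,0,0,0,0.065,0.113,0,0,0,0,0,0.08,0.139,0,0,0,0,0,0.1,0.173,0,0,0,0,0,0.1,0.173,0])

```text
t: 18.88
eef_pos: [0.5211, 0.2489, 0.1153]
ee_rot: [-2.618, -0.0, -2.492]
force: [-0.6, 0.4, -2.6]
width: 0.0239
gripper_force: 50.0
```

```bash
cat > pm.py <<'E'
from h import *
import sys
tag,z=sys.argv[1],float(sys.argv[2])
im,m=snap('top',tag);a=np.radians(SY);t=np.array([np.cos(a),np.sin(a)]);n=np.array([-t[1],t[0]])
x0,y0=165,155;g=cv2.resize(cv2.cvtColor(im,cv2.COLOR_BGR2GRAY)[y0:255,x0:270],None,fx=3,fy=3,interpolation=cv2.INTER_CUBIC)
for q in cv2.createLineSegmentDetector().detect(g)[0][:,0]:
    p=(q.reshape(2,2)+.5)/3-.5+[x0,y0];X=plane(m,p,z)[:,:2];d=X[1]-X[0]
    if np.linalg.norm(d)>.05:
        al=abs(d@t)>abs(d@n);print('n' if al else 't',np.degrees(np.arctan2(d[1],d[0])).round(1),((X@n-ST@n) if al else (X@t-ST@t)).mean().round(4))
E
python3 - <<'E'
from h import *
s=arm.get_state();print(s['t'],spat(),s['force'],s['width'])
E
python3 pm.py t8 .055
```

```text
18.875 (array([0.6277, 0.1084, 0.0358]), array([-5.28e+01,  2.00e-01, -2.00e-02])) [-0.58833557  0.40007517 -2.60393604] 0.02392749490461914
t -142.0 -0.0528
t 37.2 0.0596
n 127.3 0.0687
t -142.6 -0.0846
t -142.8 -0.0287
t 37.2 -0.033
n -52.8 -0.064
n -52.9 0.0488
t -142.8 0.0393
t 36.7 -0.0695
n 127.4 -0.0436
t 37.2 0.035
n 126.9 0.0443
n -52.9 -0.0392
t 37.4 -0.0568
```

The plate is on the rails. It is centred within about 0.5 mm, square, and the wrist force is back to the spatula's own weight. Now I'll draw the blade out.

Call:
arm_command(series=[0,0,0,0,0.06,-0.035,0,0,0,0,0,0.2,-0.115,0,0,0,0,0,0.36,-0.208,0,0,0,0,0,0.52,-0.3,0,0,0,0,0,0.65,-0.375,0])

```text
t: 19.55
eef_pos: [0.4748, 0.3106, 0.1156]
ee_rot: [-2.618, 0.001, -2.491]
force: [-0.5, 0.5, -2.1]
width: 0.0236
gripper_force: 50.0
```

Call:
arm_command(series=[0,0,0,0,0.18,-0.104,0,0,0,0,0,0.38,-0.219,0,0,0,0,0,0.56,-0.323,0,0,0,0,0,0.7,-0.404,0,0,0,0,0,0.7,-0.404,0])

```text
t: 20.18
eef_pos: [0.4263, 0.3748, 0.1155]
ee_rot: [-2.619, 0.001, -2.491]
force: [-0.7, -0.5, -2.2]
width: 0.0239
gripper_force: 50.0
```

```bash
python3 - <<'E'
from h import *
to([.6,.3],SY,0,.02);s=arm.get_state();print(s['q'].round(3),s['force'])
E
python3 pm.py t9 .055
```

```text
t 20.175 now (array([0.5331, 0.2345, 0.0359]), array([-5.272e+01,  1.700e-01,  3.000e-02])) goal [0.4934 0.4405 0.0995] 
turn [0.0003 0.0008 0.0006] shift [-0.932   0.1811  0.0813]
[ 1.301  0.412 -0.543  0.489 -1.01  -2.568] [-0.69934142 -0.47826202 -2.17375564]
t -142.8 -0.053
t 37.2 0.0596
n 127.3 0.0686
t -142.8 -0.0287
n -52.8 -0.0639
t 37.2 -0.033
t -142.8 0.0394
n -52.6 0.0488
n 127.3 -0.0436
t 37.1 0.035
n 126.9 0.0443
n 128.1 0.0317
n -52.9 -0.0392
t 37.1 -0.0967
n -53.1 -0.0327
```

Call:
arm_command(series=[0,0,0,-0.3,0.06,0.02,0,0,0,0,-0.6,0.12,0.05,0,0,0,0,-0.93,0.18,0.08,0,0,0,0,-0.93,0.18,0.08,0,0,0,0,-0.93,0.22,0.15,0,0,0,0,-0.93,0.25,0.2,0,0,0,0,-0.93,0.25,0.2,0])

```text
t: 21.1
eef_pos: [0.4935, 0.4381, 0.0853]
ee_rot: [-2.618, -0.001, -2.492]
force: [-0.7, -0.1, -1.6]
width: 0.024
gripper_force: 50.0
```

Run:
```python
from h import *
to([.6,.3],SY,0,0);s=arm.get_state();print(s['q'].round(3),s['force'])
```

```text
t 21.1 now (array([0.6001, 0.2976, 0.0059]), array([-5.28e+01,  2.10e-01, -4.00e-02])) goal [0.4934 0.4405 0.0795] 
turn [-0.0001 -0.0004  0.0002] shift [-0.0134  0.0463  0.041 ]
[ 1.225  0.565 -0.36   0.516 -1.015 -2.505] [-0.66913563 -0.07037445 -1.6411478 ]
```

Call:
arm_command(series=[0,0,0,0,0.005,0.009,0,0,0,0,0,0.01,0.017,0,0,0,0,0,0.015,0.026,0,0,0,0,0,0.02,0.035,0,0,0,0,0,0.02,0.035,0])

```text
t: 21.72
eef_pos: [0.494, 0.4388, 0.0816]
ee_rot: [-2.618, 0.0, -2.492]
force: [0.6, 0.4, -3.5]
width: 0.0239
gripper_force: 50.0
```

Run:
```python
from h import *
s=arm.get_state();print(s['t'],spat(),s['force'],s['moment'])
```

```text
21.725 (array([0.6006, 0.2983, 0.0021]), array([-5.281e+01,  1.900e-01,  1.000e-02])) [ 0.58768743  0.43890762 -3.46243872] [1.90716182 1.34876288 0.01142412]
```

Call:
arm_command(series=[0,0,0,0,0.005,0.009,0,0,0,0,0,0.01,0.017,0,0,0,0,0,0.01,0.017,0])

```text
t: 22.1
eef_pos: [0.4939, 0.4388, 0.0797]
ee_rot: [-2.618, 0.0, -2.492]
force: [-0.1, 0.3, -2.4]
width: 0.0237
gripper_force: 50.0
```

Call:
arm_command(series=[0,0,0,0,0.005,0.009,0,0,0,0,0,0.005,0.009,0])

```text
t: 22.35
eef_pos: [0.4939, 0.4388, 0.0787]
ee_rot: [-2.618, 0.0, -2.492]
force: [-0.3, -1.2, -3.4]
width: 0.0239
gripper_force: 50.0
```

Call:
arm_command(series=[0,0,0,0,0.005,0.009,0,0,0,0,0,0.005,0.009,0])

```text
t: 22.6
eef_pos: [0.4939, 0.4388, 0.0776]
ee_rot: [-2.618, 0.0, -2.492]
force: [0.8, -0.1, -2.1]
width: 0.0238
gripper_force: 50.0
```

Call:
arm_command(series=[0,0,0,0,0.005,0.009,0,0,0,0,0,0.005,0.009,0])

```text
t: 22.85
eef_pos: [0.4941, 0.4389, 0.077]
ee_rot: [-2.618, 0.001, -2.492]
force: [-0.5, -0.6, -0.4]
width: 0.024
gripper_force: 50.0
```

Call:
arm_command(series=[0,0,0,0,0.005,0.009,0,0,0,0,0,0.005,0.009,0])

```text
t: 23.1
eef_pos: [0.494, 0.439, 0.0769]
ee_rot: [-2.618, 0.001, -2.492]
force: [-4.0, -0.6, 7.1]
width: 0.0235
gripper_force: 50.0
```

Run:
```python
from h import *
s=arm.get_state();print(s['t'],spat(),s['force'],s['moment'])
```

```text
23.1 (array([ 0.6008,  0.2985, -0.0025]), array([-52.79,   0.23,   0.06])) [-3.99868815 -0.58234246  7.10457867] [ 0.22038854  1.61340317 -0.76914683]
```

Call:
arm_command(series=[0,0,0,0,-0.004,-0.007,0,0,0,0,0,-0.004,-0.007,0])

```text
t: 23.35
eef_pos: [0.4941, 0.4389, 0.0769]
ee_rot: [-2.618, 0.001, -2.492]
force: [-3.1, -0.3, 4.5]
width: 0.0242
gripper_force: 50.0
```

Call:
arm_command(series=[0,0,0,0,0,0,0.6,0,0,0,0,0,0,0.6,0,0,0,0,0,0,0.6,0,0,0,0,0,0,0.6,0,0,0,0,0,0,0.6,0])

```text
invalid input
```

Run:
```python
from h import *
s=arm.get_state();print(s['t'],s['width'],s['force'],tool()[0])
im,m=snap('top','t10')
```

```text
23.35 0.02415493964752469 [-3.08865905 -0.31959335  4.52470266] [0.4940625  0.43893212 0.07693275]
```

Call:
arm_command(series=[0,0,0,0,0,0,0.6,0,0,0,0,0,0,0.6,0,0,0,0,0,0,0.6,0,0,0,0,0,0,0.6,0,0,0,0,0,0,0.6])

```text
t: 24.02
eef_pos: [0.494, 0.4387, 0.0764]
ee_rot: [-2.618, 0.0, -2.492]
force: [0.8, -0.3, 0.0]
width: 0.0523
gripper_force: 0.0
```

Run:
```python
from h import *
s=arm.get_state();print(s['t'],s['width'],s['force'],tool()[0])
```

```text
24.025 0.05233505141116795 [ 0.77427969 -0.29912103  0.0246019 ] [0.49401252 0.43874848 0.07636438]
```

Call:
arm_command(series=[0,0,0,0,0,-0.15,0.6,0,0,0,0,0,-0.4,0.6,0,0,0,0,0,-0.7,0.6,0,0,0,0,0,-1,0.6])

```text
t: 24.52
eef_pos: [0.4632, 0.4795, 0.1649]
ee_rot: [-2.619, 0.001, -2.492]
force: [0.4, -0.2, -1.1]
width: 0.0523
gripper_force: 0.0
```

Call:
arm_command(series=[0,0,0,0,0,-0.5,0.6,0,0,0,0,0,-1,0.6,0,0,0,0,0,-1,0.6,0,0,0,0,0,-1,0.6])

```text
t: 25.02
eef_pos: [0.4329, 0.5184, 0.25]
ee_rot: [-2.619, 0.0, -2.492]
force: [0.4, 0.4, -0.6]
width: 0.0528
gripper_force: 0.0
```

```bash
python3 - <<'E'
from h import *
s=arm.get_state();print(s['t'],s['force'],tool()[0])
im,m=snap('top','t11');sd,ms=snap('side','s11')
# expected blade corners on the bench, tip (.6008,.2985)
a=np.radians(-52.8);t=np.array([np.cos(a),np.sin(a),0]);n=np.array([-t[1],t[0],0]);tip=np.array([.6008,.2985,.003])
C=np.array([tip+n*.032,tip-n*.032,tip-t*.135-n*.032,tip-t*.135+n*.032])
for k,mm,i in(('top',m,im),('side',ms,sd)):
    q=proj(mm,C);print(k,'expect',q.round(1).tolist())
    x0,y0=np.maximum(q.min(0)-15,0).astype(int);x1,y1=(q.max(0)+15).astype(int)
    h=cv2.cvtColor(i[y0:y1,x0:x1],cv2.COLOR_BGR2HSV);M=((h[...,1]<50)&(h[...,2]>110)).astype(np.uint8)
    cs,_=cv2.findContours(M,0,2);c=max(cs,key=cv2.contourArea);p=cv2.approxPolyN(c,4,ensure_convex=True).reshape(-1,2)+[x0,y0];print('found',p.round(1).tolist(),cv2.contourArea(c),'expected area',cv2.contourArea(q.astype(np.float32)))
E
python3 pm.py t12 .055 | head -8
```

```text
25.025 [ 0.43081537  0.40840042 -0.64458111] [0.4329473  0.51844435 0.2499632 ]
top expect [[163.7, 193.7], [177.3, 212.2], [135.6, 242.3], [122.2, 223.3]]
found [[177, 212], [136, 242], [109, 231], [163, 193]] 1199.5 expected area 1184.2946339859627
side expect [[180.1, 337.0], [213.1, 329.9], [224.2, 386.2], [187.1, 395.1]]
found [[184, 341], [194, 346], [177, 350], [154, 341]] 127.0 expected area 2075.7688163083512
t -142.8 -0.053
t 37.2 0.0596
n 127.3 0.0686
t -142.8 -0.0287
t -142.8 0.0393
t 37.2 -0.033
n -52.8 -0.064
n 127.3 -0.0436
```

The spatula's blade lies flat where I expected it: its tip corners match the expected position within 1 px in the top view. The plate has not moved, and the arm is clear of everything. Handing in.

```bash
python3 -c "
from station import arm
print(arm.job_done())"
```

```text
the job is handed in; nothing more can be done
None
```

The job is handed in at about 25 s: the plate sits on the stand's rails, square and within about 0.5 mm of centre by the top camera, and the spatula lies blade-flat on the bench, a position confirmed in the top view only.

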